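# Set up the mirror case and lock the tube lamp at its height mark

### The job

Set up the grooming spot on the wardrobe shelf: raise the blue case's stiff mirror lid so that it stays standing 60 degrees up from closed. Then take the sliding leg of the tube lamp together with its open cam lever in a light grip, draw the leg up until the ring mark on the post just shows below the collar, hold it there and squeeze the lever fully shut against the leg without letting go. Finish still holding the leg at the mark with the lever shut; leave the other things where they are.

Things in the scene. Friction and masses are not known exactly. Their poses are not given: they have to be found in the camera images.
- case: Blue plastic grooming case, fixed to the shelf, 140 mm deep (its x) by 200 mm wide (its y), 50 mm high without the lid; origin under its centre, -x is its front (towards the robot), z up. The lid is hinged along its far (+x) upper edge.
- lid (a joint): Angle of the case's lid in rad: 0 closed, grows as the front edge rises, 1.05 is 60 degrees. The lid is 140 x 200 x 12 mm with a mirror on its underside; its hinge is stiff, so it stays at whatever angle it is left. Raising it takes about 3 N at the tab.
- tab (a point): Middle of the lid's lifting tab, a tongue 36 mm long, 22 mm wide (along the case's y), 10 mm thick, standing out in the lid's plane from the middle of its front edge. The point is 18 mm beyond that edge, 158 mm from the hinge line and 6 mm above the lid's underside; 56 mm above the shelf when closed. It turns with the lid: x points from tab to hinge, y along the hinge.
- hinge (a point): Point in the middle of the lid's hinge line, 50 mm above the shelf, 70 mm behind the case's centre; the line runs along the case's y.
- stand: Lamp stand, fixed to the shelf: round dark foot 136 mm across, 16 mm high, column 26 mm across up to 70 mm, then a steel inner post 16 mm across up to 148 mm, hidden in the sliding leg at the start. Origin under the foot's centre, z up; the lamp tube points to its +x, the cam lever is on its +y side.
- mark (a point): Length mark: point on the post's axis level with the upper edge of a black ring 3 mm high around the inner post, 115 mm above the shelf (45 mm above the top of the column). It is hidden in the sliding leg until the leg is raised.
- leg: Sliding leg: aluminium sleeve 26 mm across, 85 mm long, closed at the top, sliding up over the inner post (58 mm at most); a black clamp collar, 33 mm across and 22 mm high, is its lower end. Origin on the axis at the collar's lower edge, 70 mm above the shelf at the start. With lamp and lever about 220 g; lever open, it sinks back unless held; lever shut, it is clamped.
- leg_top (a point): Centre of the flat top of the sliding leg, 85 mm above its lower edge; nothing stands above it. The leg cannot give sideways: fingers closing on leg and lever from above must shift to the bare (-y) side by half of their closing while the lever swings in.
- lever (a joint): Cam lever angle in rad: 0 fully shut (upright along the leg), about 0.45 open at the start; grows as the tip swings out to the stand's +y. It stays where it is left: it takes about 10 N at the tip to start it and about 14 N to press it fully shut. So a sideways grip of 4 to 8 N on leg and lever lifts the leg with the lever open; one of 25 N or more shuts the lever.
- lever_tip (a point): Middle of the lever's outer face at its tip. Black lever 20 mm wide (along the stand's x), 7 mm thick; pivot along x, 22.7 mm from the leg's axis on the +y side, 12 mm above the leg's lower edge; tip 64 mm from the pivot. Its outer face is 23.5 mm from the leg's axis when shut, about 50 mm open; the leg's -y side (13 mm from the axis) is bare.
- bowl: Aluminium bowl 112 mm across, 45 mm high, with AA cells in it; origin under its centre. Leave it alone.
- vase: Empty white ceramic vase 100 mm across, 170 mm high; origin under its centre. Leave it alone.
- tray: Flat silicone tray 90 x 130 x 14 mm with button cells; origin under its centre. Leave it alone.
- rear_light: Red bicycle rear light 53 x 70 x 34 mm; origin under its centre. Leave it alone.
- lamp (a point): Middle of the frosted lamp tube, 28 mm across, with aluminium ends from 30 to 234 mm from the leg's axis towards the stand's +x; carried by the leg on a bracket 12 mm wide. The tube's axis is 50 mm above the leg's lower edge. It rises with the leg.

How it is judged (in metres and radians):
On the way, in this order (a step that is already met when the one before it is completed fails the run):
1. the lid stands at 60 degrees (7 degrees either way) (value of joint lid between 0.925 and 1.17 rad), for 0.3 s.
2. the leg is held by the fingers at the mark (within 5 mm) with the lever still open (z of leg in the frame of mark between -0.005 and 0.005 m and value of joint lever above 0.25 rad and contact force between the fingers and leg above 1 N), for 0.2 s.
At the end, for the whole second after the job is handed in: Lid at 60 degrees within 7; collar's lower edge within 5 mm of the ring mark's upper edge; cam lever shut (under 0.10 rad); leg at rest, still held by the fingers with over 3 N on leg and lever; bystanders within 20 mm of where they stood (all of step 1 and z of leg in the frame of mark between -0.005 and 0.005 m and value of joint lever below 0.1 rad and contact force between the fingers and leg above 3 N and linear speed of leg below 0.01 m/s); the arm keeps its last pose, push and grip.
It fails at once if the leg is let go once the lever is shut (value of joint lever below 0.08 rad and contact force between the fingers and leg below 0.2 N).
It fails at once if a bystander is shoved or knocked over (distance of any of bowl, vase, tray, rear_light from where it was at the start of the episode above 0.02 m).
It also fails if it takes over 61 s, if anything falls off the work surface, if the arm or the gripper's body presses on something with over 40 N, if the wrist force passes 120 N, or if a joint passes its speed limit or range.

### The arm

A 6-joint arm with a two-finger parallel gripper is mounted at the origin on the work surface. World frame = base frame: x ahead of the robot, y to its left, z up, the work surface at z = 0. Lengths are in m, angles in degrees, forces in N, time in s.
With the tool pointing down it reaches from about 0.35 to 0.775 m from the base axis. Payload 7.3 kg.
Tool frame: the origin (TCP) lies where the fingers leave the gripper's body, on its centre line; the fingertips stand 66 mm ahead of it and the grasp point (between the pads) lies 47 mm ahead of it; z points along the fingers, y is the line along which they close (so a half turn about z gives the same grasp; the last joint's range is limited). The gripper opens to 92 mm and grips with 3 to 60 N. Pads are 19 mm wide; open, the fingers measure 130 mm over their backs; the gripper's body (75 mm by 190 mm) begins 47 mm behind the grasp point.
Start: joints at [-77.693, 19.595, 87.324, -0, 73.075, -8.365], TCP at [0.185, -0.491, 0.292] pointing down, gripper open.
Joint ranges: [-145.02, 145.02], [-44.19, 115.74], [2.07, 154.8], [-57.11, 237.11], [16.16, 152.29], [-177.93, 177.93]. Speed limits (degrees/s): [147.25, 147.25, 180, 180, 180, 180].

### API

Orientations are given as a 3x3 rotation matrix whose columns are the frame's x, y, z axes.
In Python, from cell import readout, eyes, r gives the robot as it stands.
- The arm moves only by the tool step_arm, never from a script. Its argument "motion" is a list of rows, each a list of 6 numbers: the shift along the tool's x, y, z normalised to -1 to 1, where 1 is 0.15 m, then the turn, a rotation vector about the tool's x, y, z normalised to -1 to 1, where 1 is 0.5 rad. A call has 1 to 12 rows; each row is the pose to reach, as a shift and turn from the pose commanded when the call began, along the tool's axes at that moment; what a row does not reach only later rows make up. A row lasts 1/10 s, in which the tool goes at most 50 mm and 8.59 degrees, less where a joint would pass 70% of its speed; a pose out of reach is approached as far as the arm can. A call with a number of a shift or a turn outside -1 to 1 is refused whole. A call with a gripper value outside its range is refused whole. "claw" is the opening, from 0 (shut) to 1 (fully open), set as the call begins (left out, the last holds). The fingers move at their own pace and stop on an object; "newtons" is the grip in N (left out, the last holds). Time passes only in rows, so rows that repeat a pose let the fingers close. It gives the time, the measured TCP pose, the force, the opening and the grip force at its end, in the units of the state.
- readout.read_state(): the state, without advancing time (a new reading comes with each control period).
- eyes.grab_frame(name): name is "scene" or "side" or "wrist"; returns the picture (420x560x3 uint8, red, green, blue); there is no depth.
- eyes.camera_params(name): a dict with "mtx" (3x3 intrinsics, pixels), "D" ([k1, k2, p1, p2, k3] as OpenCV has them; the pictures are not rectified), "T" (4x4, takes a point from camera to world coordinates). Camera axes: x right, y down, z forward; pixel columns grow to the right and rows downward; lengths in m; the calibration is good to about 2 mm. A picture is of the moment at which its call begins: read the wrist's pose just before it. camera_params takes no time and is no camera call; for the wrist camera it gives the pose at the moment of the call.
- r.sign_off(): hands the job in; it is judged then, once.
The state is a dict: "time_s": time; "q": joint angles; "joint_vel": joint speeds; "effort": joint torques, N m; "tcp_pos": TCP position; "tcp_rot": TCP orientation; "contact_force": force on the tool from outside, world axes, zero at the start; "ft_torque": the same for the moment, N m; "width": finger opening in m; "grasp_force": force on a finger pad.
Only numpy, scipy, OpenCV 4.12 (cv2) and the standard library are available. Lean on these libraries where they do the work, as an engineer would, in place of code of your own. Each camera call takes 0.05 s, during which the arm holds its last target. There are 200 camera calls.

## Working session

There is one attempt and no reset: what is moved stays moved. The work goes in short steps, Python scripts to look and compute and a tool call to move; the robot and the scene stay as the last step left them, time stands still between calls to the robot, and variables do not carry over. Pictures are saved under pics/ and viewed, at most 10 in all, crops included, and the job is handed in when it is done.

Besides the shell and the picture viewer there is one more tool, called after "Call:" as name([rows], argument=value, ...), one row to a line, values as JSON. step_arm: Moves the arm, as the interface text tells. Scaled input: -1 to 1 covers 0.15 m each way for a shift and 0.5 rad each way for a turn. Its arguments: {"type":"object","properties":{"motion":{"type":"array"},"claw":{"type":"number"},"newtons":{"type":"number"}},"required":["motion"]}

```bash
mkdir -p pics; ls; python3 - <<'E'
from cell import readout, eyes, r
import cv2,numpy as np
s=readout.read_state(); print(s)
for n in ("scene","side"):
    im=eyes.grab_frame(n); cv2.imwrite(f"pics/{n}0.png",im[:,:,::-1]); np.save(f"pics/{n}0.npy",im)
    p=eyes.camera_params(n); print(n,p)
E
```

```text
pics
{'time_s': 0.0, 'q': array([-7.76939478e+01,  1.96357994e+01,  8.73761548e+01, -2.18446968e-03,
        7.30742965e+01, -8.36517554e+00]), 'joint_vel': array([-0.0551807 ,  0.00839074, -0.01048095, -0.09337048, -0.01159053,
       -0.06020686]), 'effort': array([-1.19173277e-03, -4.31240630e+01, -2.44215703e+01,  7.17602740e-02,
        5.60344441e-02, -1.05153895e-04]), 'tcp_pos': array([ 0.18527509, -0.49089987,  0.29155721]), 'tcp_rot': array([[ 9.35617522e-01,  3.53015191e-01, -3.56479049e-04],
       [ 3.53015324e-01, -9.35616396e-01,  1.46299592e-03],
       [ 1.82932141e-04, -1.49464719e-03, -9.99998866e-01]]), 'contact_force': array([ 0.15016522, -0.34357471,  0.04821348]), 'ft_torque': array([0.03457139, 0.02895773, 0.03578238]), 'grasp_force': 0.0, 'width': 0.09192649288035992}
scene {'mtx': array([[449.74781566,   0.        , 283.79326291],
       [  0.        , 449.74781566, 206.98109388],
       [  0.        ,   0.        ,   1.        ]]), 'D': array([-0.07434203,  0.        ,  0.        ,  0.        ,  0.        ]), 'T': array([[ 0.87549559,  0.26216719, -0.40592591,  1.13966262],
       [ 0.48280298, -0.50971768,  0.71210194, -1.03949667],
       [-0.02021785, -0.81942434, -0.57283068,  0.96647638],
       [ 0.        ,  0.        ,  0.        ,  1.        ]])}
side {'mtx': array([[425.94568204,   0.        , 283.92502914],
       [  0.        , 425.94568204, 211.71157777],
       [  0.        ,   0.        ,   1.        ]]), 'D': array([-0.10431098,  0.        ,  0.        ,  0.        ,  0.        ]), 'T': array([[-0.94220237, -0.20904866,  0.26182696,  0.25701331],
       [-0.33496255,  0.57047298, -0.7499071 ,  0.80793743],
       [ 0.00740187, -0.79426647, -0.60752447,  0.79453891],
       [ 0.        ,  0.        ,  0.        ,  1.        ]])}
```

View pics/scene0.png

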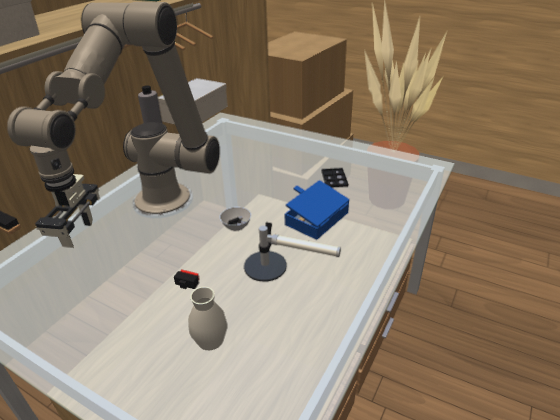

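View pics/side0.png

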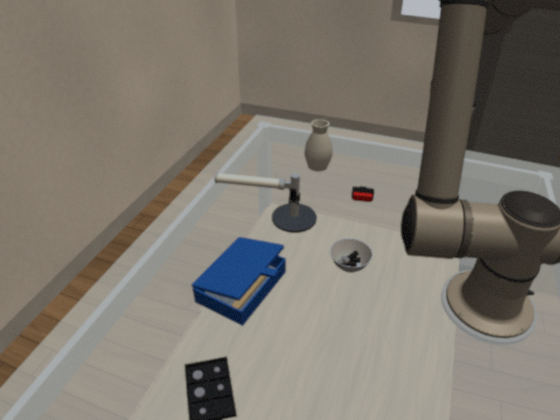

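Scene view: case with lid at about (318,205), tab at (298,189), lamp stand foot at (265,265), leg top at (264,230), and lamp tube running to (338,250). Side view: case at (240,275), foot at (294,217), leg top at (295,178). The lid looks slightly raised, so I'll enlarge both.

```bash
python3 - <<'E'
import cv2,numpy as np
a=np.load("pics/scene0.npy")[160:285,225:360,::-1]; b=np.load("pics/side0.npy")[165:325,185:320,::-1]
z=lambda i:cv2.resize(i,None,fx=2.96,fy=2.96,interpolation=cv2.INTER_CUBIC)
A,B=z(a),z(b); c=np.zeros((max(len(A),len(B)),800,3),np.uint8); c[:len(A),:A.shape[1]]=A; c[:len(B),400:400+B.shape[1]]=B[:, :400]
cv2.imwrite("pics/crop.png",c)
E
```

```text
(no output)
```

View pics/crop.png

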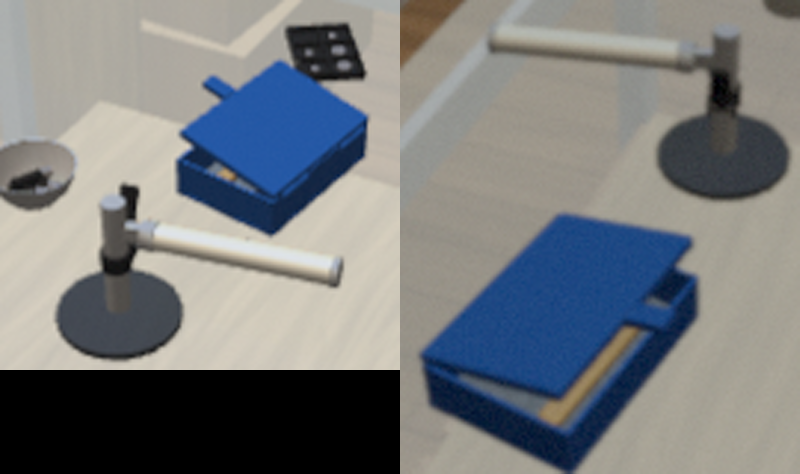

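The crops show the lid slightly open. In crop pixels, its corners are at scene (182,133), (280,62), (366,120), (275,193). The same corners in side are (690,238), (560,393), (425,357), (560,215). The tab end is near scene (208,83) / side (660,317), and the leg top is at (113,202) / (727,33). I'll triangulate these.

```bash
cat >h.py <<'E'
import cv2,numpy as np
from cell import readout, eyes, r
P={n:eyes.camera_params(n) for n in ("scene","side")}
def und(p,uv): return cv2.undistortPoints(np.array(uv,float).reshape(-1,1,2),p["mtx"],p["D"])[:,0]
def proj(p,X): 
    M=np.linalg.inv(p["T"]); return cv2.projectPoints(np.atleast_2d(np.array(X,float)),cv2.Rodrigues(M[:3,:3])[0],M[:3,3],p["mtx"],p["D"])[0][:,0]
def plane(p,uv,z):
    d=np.c_[und(p,uv),np.ones(len(np.array(uv).reshape(-1,2)))]@p["T"][:3,:3].T; o=p["T"][:3,3]
    return o+d*((z-o[2])/d[:,2])[:,None]
def tri(p1,u1,p2,u2):
    M=[np.linalg.inv(p["T"])[:3] for p in (p1,p2)]
    X=cv2.triangulatePoints(M[0],M[1],und(p1,u1).T,und(p2,u2).T); return (X[:3]/X[3]).T
E
python3 - <<'E'
from h import *
np.set_printoptions(precision=4,suppress=True)
s=np.array([(182,133),(280,62),(366,120),(275,193),(208,84),(113,202),(340,271),(148,233)])/2.963+[225,160]
d=(np.array([(690,238),(560,393),(425,357),(560,215),(662,317),(727,33),(495,38),(686,55)])-[400,0])/2.963+[185,165]
X=tri(P["scene"],s,P["side"],d); print(X)
print(np.abs(proj(P["scene"],X)-s).max(1))
f=X[:2].mean(0);h=X[2:4].mean(0);v=f-h;print("lid len",np.linalg.norm(v),"angle",np.degrees(np.arcsin(v[2]/np.linalg.norm(v))),"heads",np.degrees(np.arctan2(-v[1],-v[0])),np.degrees(np.arctan2(*(X[2]-X[3])[[1,0]]))-90, np.linalg.norm(X[2]-X[3]))
for n,c in (("scene",(265,265)),("side",(294,217))):
    im=np.load(f"pics/{n}0.npy").astype(int); m=((im.max(2)<75)).astype(np.uint8)
    k,l,st,ce=cv2.connectedComponentsWithStats(m); i=l[c[1],c[0]]; 
    cs=max(cv2.findContours((l==i).astype(np.uint8),0,1)[0],key=len)[:,0]
    e=cv2.fitEllipse(cs[cs[:,1]>c[1]-20]); print(n,st[i],e)
    print("foot",plane(P[n],[e[0]],.016))
E
```

```text
[[ 0.5186  0.0668  0.0885]
 [ 0.552   0.2593  0.0884]
 [ 0.6805  0.2357  0.0547]
 [ 0.6478  0.0472  0.0596]
 [ 0.5037  0.1655  0.095 ]
 [ 0.5597 -0.1506  0.1513]
 [ 0.788  -0.1103  0.1197]
 [ 0.5974 -0.1452  0.1214]]
[0.2526 0.5587 0.2584 0.1807 0.4495 0.2664 0.9886 0.15  ]
lid len 0.1343615853662068 angle 13.490866012793962 heads -9.515971374352393 -9.83092163852416 0.19142833366558298
scene [     0      0    560    420 219429] ((279.5, 332.2248840332031), (199.96435546875, 684.5991821289062), 90.0)
foot [[ 0.7357 -0.3704  0.016 ]]
side [ 273  179   43   53 1103] ((293.73944091796875, 216.67381286621094), (30.312740325927734, 41.085235595703125), 92.11971282958984)
foot [[ 0.5571 -0.1403  0.016 ]]
```

```bash
cat >>h.py <<'E'
from scipy.spatial.transform import Rotation as Ro
np.set_printoptions(precision=4,suppress=True)
def rot(yaw,tilt=0):  # tool down, tool x at yaw (deg); tilt>0 leans the body towards tool x (tips point back)
    x=np.array([np.cos(np.radians(yaw)),np.sin(np.radians(yaw)),0]); R=np.c_[x,np.cross([0,0,-1],x),[0,0,-1]]
    return R@Ro.from_euler('y',tilt,degrees=True).as_matrix() if tilt else R
def go(pos,R,frm=None):
    """normalised shift/turn from present pose to TCP pos,R"""
    s=readout.read_state(); p0,R0=frm or (s["tcp_pos"],s["tcp_rot"])
    print("shift",R0.T@(np.array(pos)-p0)/.15,"turn",Ro.from_matrix(R0.T@R).as_rotvec()/.5)
E
python3 - <<'E'
from h import *
go([.455,.155,.29],rot(-9.7))
print(rot(-9.7,20)@[0,0,1])
E
```

```text
shift [ 3.2024 -3.3942  0.0159] turn [-0.0027  0.0003  1.0602]
[ 0.3371 -0.0576 -0.9397]
```

Call:
step_arm([
  [1,-1,0,0,0,0],
  [1,-1,0,0,0,0],
  [1,-1,0,0,0,0],
  [1,-1,0,0,0,0],
  [1,-1,0,0,0,0],
], claw=1)

```text
time_s: 0.6
tcp_pos: [0.2735, -0.2939, 0.292]
tcp_rot: [[0.935, 0.356, -0.0], [0.356, -0.935, 0.002], [0.001, -0.002, -1.0]]
contact_force: [-0.4, -1.3, -0.6]
width: 0.0917
grasp_force: 0.0
```

Call:
step_arm([
  [1,-1,0,0,0,0],
  [1,-1,0,0,0,0],
  [1,-1,0,0,0,0],
  [1,-1,0,0,0,0],
  [1,-1,0,0,0,0],
])

```text
time_s: 1.1
tcp_pos: [0.3611, -0.1012, 0.2922]
tcp_rot: [[0.934, 0.357, 0.0], [0.357, -0.934, 0.001], [0.001, -0.001, -1.0]]
contact_force: [0.7, -0.3, 0.8]
width: 0.0921
grasp_force: 0.0
```

Call:
step_arm([
  [1,-1,0,0,0,1],
  [1,-1,0,0,0,1],
  [1,-1,0,0,0,1],
  [1,-1,0,0,0,1],
  [1,-1,0,0,0,1],
  [1,-1,0,0,0,1],
])

```text
time_s: 1.7
tcp_pos: [0.449, 0.0927, 0.2918]
tcp_rot: [[0.991, -0.135, 0.001], [-0.135, -0.991, 0.001], [0.001, -0.001, -1.0]]
contact_force: [1.1, -0.0, -0.6]
width: 0.0918
grasp_force: 0.0
```

```bash
python3 - <<'E'
from h import *
go([.455,.155,.29],rot(-9.7)); print(readout.read_state()["time_s"])
E
```

```text
shift [-0.0164 -0.4171  0.0126] turn [-0.0028 -0.001   0.0687]
1.7
```

Call:
step_arm([
  [0,-0.42,0,0,0,0.07],
  [0,-0.42,0,0,0,0.07],
  [0,-0.42,0,0,0,0.07],
])

```text
time_s: 2.0
tcp_pos: [0.4564, 0.1519, 0.2918]
tcp_rot: [[0.985, -0.17, -0.001], [-0.17, -0.985, -0.0], [-0.001, 0.0, -1.0]]
contact_force: [0.1, -0.2, -0.3]
width: 0.092
grasp_force: 0.0
```

```bash
python3 - <<'E'
from h import *
p=eyes.camera_params("wrist"); im=eyes.grab_frame("wrist"); np.savez("pics/w1.npz",im=im,T=p["T"],mtx=p["mtx"],D=p["D"])
cv2.imwrite("pics/w1.png",im[:,:,::-1]); print(p["T"],readout.read_state()["tcp_pos"])
print("predicted tab mid, tip",proj(p,[[.511,.1675,.093],[.493,.1705,.097]]))
E
```

```text
[[-0.1702 -0.9501 -0.2613  0.5261]
 [-0.9854  0.1644  0.0441  0.1399]
 [ 0.001   0.2649 -0.9643  0.3851]
 [ 0.      0.      0.      1.    ]] [0.4562 0.1508 0.2918]
predicted tab mid, tip [[247.7992 134.6173]
 [248.0727 159.3985]]
```

View pics/w1.png

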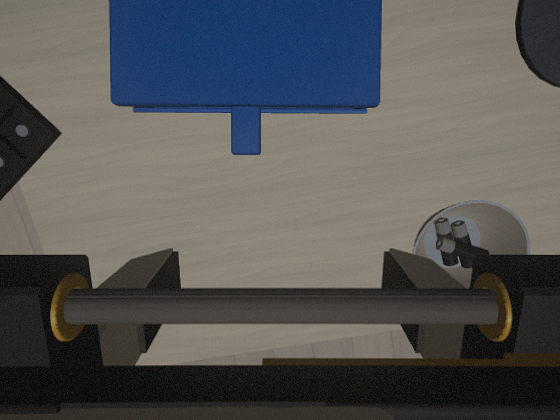

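Tab spans columns 232–261, rows 106–155, within 4 px of the prediction. The tool yaw is aligned with the case.

```bash
python3 - <<'E'
from h import *
w=np.load("pics/w1.npz"); print(plane(w,[[246.5,131],[246.5,155],[246.5,106]],.096), plane(w,[[120,106],[372,105]],.088))
g=plane(w,[[246.5,131]],.097)[0]-.006*np.array([.986,-.168,0]); print(g)
go([g[0],g[1],.146],rot(-9.7))
E
```

```text
[[0.5139 0.1677 0.096 ]
 [0.4964 0.1711 0.096 ]
 [0.5316 0.1642 0.096 ]] [[0.5477 0.2588 0.088 ]
 [0.5162 0.0712 0.088 ]]
[0.5081 0.1686 0.097 ]
shift [ 0.3208 -0.1769  0.9715] turn [ 0.002   0.0013 -0.0059]
```

Call:
step_arm([
  [0.32,-0.177,0.3,0,0,0],
  [0.32,-0.177,0.6,0,0,0],
  [0.32,-0.177,0.8,0,0,0],
  [0.32,-0.177,0.9,0,0,0],
  [0.32,-0.177,0.97,0,0,0],
  [0.32,-0.177,0.97,0,0,0],
])

```text
time_s: 2.65
tcp_pos: [0.5078, 0.1675, 0.1458]
tcp_rot: [[0.985, -0.174, -0.002], [-0.174, -0.985, -0.001], [-0.002, 0.001, -1.0]]
contact_force: [-0.1, -0.5, 0.4]
width: 0.0914
grasp_force: 0.0
```

Call:
step_arm([
  [0,0,0,0,0,0],
  [0,0,0,0,0,0],
  [0,0,0,0,0,0],
  [0,0,0,0,0,0],
  [0,0,0,0,0,0],
  [0,0,0,0,0,0],
  [0,0,0,0,0,0],
  [0,0,0,0,0,0],
], claw=0, newtons=15)

```text
time_s: 3.45
tcp_pos: [0.5081, 0.1689, 0.1466]
tcp_rot: [[0.985, -0.173, -0.0], [-0.173, -0.985, -0.0], [-0.0, 0.0, -1.0]]
contact_force: [-0.2, 0.2, -0.4]
width: 0.0323
grasp_force: 0.0
```

```bash
python3 - <<'E'
from h import *
s=readout.read_state();p0,R0=s["tcp_pos"],s["tcp_rot"]; print(s["time_s"],p0,s["width"],s["grasp_force"])
# arc about hinge: grasp pt relative to hinge in case frame x,z
ex=np.array([.986,-.168,0]); H=np.array([.661,.142,.050])
G=p0+.047*R0[:,2]; r0=np.array([(G-H)@ex,G[2]-.050]); th0=np.arctan2(r0[1],-r0[0]); print("r",np.hypot(*r0),"ang",np.degrees(th0))
rows=[]
n=20
for k in range(1,n+1):
    d=np.radians(48)*k/n; tl=-20*k/n
    L=np.hypot(*r0); a=th0+d; Gn=G+ex*(-L*np.cos(a)-r0[0])+np.array([0,0,L*np.sin(a)-r0[1]])
    Rn=R0@Ro.from_euler('y',tl,degrees=True).as_matrix(); pn=Gn-.047*Rn[:,2]
    rows.append(np.r_[R0.T@(pn-p0)/.15,Ro.from_matrix(R0.T@Rn).as_rotvec()/.5])
print(np.round(rows,3))
E
```

```text
3.45 [0.5081 0.1689 0.1466] 0.03233817796764782 0.0
r 0.16301840969885345 ang 17.731602230744745
[[ 0.02  -0.    -0.043  0.    -0.035 -0.   ]
 [ 0.042 -0.    -0.085  0.    -0.07  -0.   ]
 [ 0.066 -0.    -0.127  0.    -0.105 -0.   ]
 [ 0.092 -0.    -0.167  0.    -0.14   0.   ]
 [ 0.119 -0.    -0.207  0.    -0.175 -0.   ]
 [ 0.148 -0.001 -0.245  0.    -0.209 -0.   ]
 [ 0.178 -0.001 -0.283  0.    -0.244 -0.   ]
 [ 0.21  -0.001 -0.319 -0.    -0.279 -0.   ]
 [ 0.244 -0.001 -0.354  0.    -0.314  0.   ]
 [ 0.279 -0.001 -0.388  0.    -0.349  0.   ]
 [ 0.315 -0.001 -0.42   0.    -0.384 -0.   ]
 [ 0.353 -0.001 -0.451  0.    -0.419 -0.   ]
 [ 0.392 -0.002 -0.48   0.    -0.454  0.   ]
 [ 0.432 -0.002 -0.508  0.    -0.489 -0.   ]
 [ 0.473 -0.002 -0.535  0.    -0.524  0.   ]
 [ 0.516 -0.002 -0.559  0.    -0.559 -0.   ]
 [ 0.559 -0.002 -0.582  0.    -0.593  0.   ]
 [ 0.604 -0.003 -0.604  0.    -0.628  0.   ]
 [ 0.649 -0.003 -0.623  0.    -0.663  0.   ]
 [ 0.696 -0.003 -0.641  0.    -0.698  0.   ]]
```

Call:
step_arm([
  [0,0,0,0,0,0],
  [0,0,0,0,0,0],
  [0,0,0,0,0,0],
  [0,0,0,0,0,0],
])

```text
time_s: 3.85
tcp_pos: [0.5082, 0.1695, 0.1467]
tcp_rot: [[0.985, -0.173, 0.0], [-0.173, -0.985, 0.001], [0.0, -0.001, -1.0]]
contact_force: [1.1, 5.9, -0.9]
width: 0.022
grasp_force: 15.0
```

Call:
step_arm([
  [0.02,0,-0.043,0,-0.035,0],
  [0.042,0,-0.085,0,-0.07,0],
  [0.066,0,-0.127,0,-0.105,0],
  [0.092,0,-0.167,0,-0.14,0],
  [0.119,0,-0.207,0,-0.175,0],
  [0.148,0,-0.245,0,-0.21,0],
  [0.178,0,-0.283,0,-0.244,0],
  [0.21,0,-0.319,0,-0.279,0],
  [0.244,0,-0.354,0,-0.314,0],
  [0.279,0,-0.388,0,-0.349,0],
])

```text
time_s: 4.85
tcp_pos: [0.5478, 0.1625, 0.2046]
tcp_rot: [[0.969, -0.173, -0.176], [-0.17, -0.985, 0.031], [-0.179, -0.0, -0.984]]
contact_force: [-4.1, 4.9, -0.6]
width: 0.0221
grasp_force: 15.0
```

```bash
python3 - <<'E'
from h import *
s=readout.read_state();p0,R0=s["tcp_pos"],s["tcp_rot"]; print(s["contact_force"],s["width"],s["grasp_force"])
ex=np.array([.986,-.168,0]); H=np.array([.661,.142,.050])
G=p0+.047*R0[:,2]; r0=np.array([(G-H)@ex,G[2]-.050]); print("r",np.hypot(*r0),"ang",np.degrees(np.arctan2(r0[1],-r0[0])))
th0=np.arctan2(r0[1],-r0[0]); n=10; L=.163; rows=[]
for k in range(1,n+1):
    a=th0+(np.radians(63.5)-th0)*k/n; tl=-10*k/n
    Gn=G+ex*(-L*np.cos(a)-r0[0])+np.array([0,0,L*np.sin(a)-r0[1]])
    Rn=R0@Ro.from_euler('y',tl,degrees=True).as_matrix(); pn=Gn-.047*Rn[:,2]
    rows.append(np.r_[R0.T@(pn-p0)/.15,Ro.from_matrix(R0.T@Rn).as_rotvec()/.5])
print(np.round(rows,3))
E
```

```text
[-4.0773  4.9327 -0.5801] 0.0220792316406804 14.999696016311646
r 0.16423701361573967 ang 41.267501586270924
[[ 0.035 -0.    -0.031  0.    -0.035  0.   ]
 [ 0.064 -0.    -0.066  0.    -0.07  -0.   ]
 [ 0.095 -0.001 -0.1    0.    -0.105 -0.   ]
 [ 0.127 -0.001 -0.132  0.    -0.14   0.   ]
 [ 0.16  -0.001 -0.164 -0.    -0.175  0.   ]
 [ 0.194 -0.001 -0.194  0.    -0.209 -0.   ]
 [ 0.229 -0.001 -0.223 -0.    -0.244  0.   ]
 [ 0.266 -0.001 -0.251  0.    -0.279 -0.   ]
 [ 0.304 -0.002 -0.277  0.    -0.314  0.   ]
 [ 0.342 -0.002 -0.302  0.    -0.349 -0.   ]]
```

Call:
step_arm([
  [0.035,0,-0.031,0,-0.035,0],
  [0.064,0,-0.066,0,-0.07,0],
  [0.095,0,-0.1,0,-0.105,0],
  [0.127,0,-0.132,0,-0.14,0],
  [0.16,0,-0.164,0,-0.175,0],
  [0.194,0,-0.194,0,-0.21,0],
  [0.229,0,-0.223,0,-0.244,0],
  [0.266,0,-0.251,0,-0.279,0],
  [0.304,0,-0.277,0,-0.314,0],
  [0.342,0,-0.302,0,-0.349,0],
  [0.342,0,-0.302,0,-0.349,0],
])

```text
time_s: 5.95
tcp_pos: [0.6062, 0.1522, 0.2417]
tcp_rot: [[0.924, -0.173, -0.34], [-0.162, -0.985, 0.061], [-0.345, -0.001, -0.939]]
contact_force: [-3.2, 3.8, 8.8]
width: 0.0213
grasp_force: 15.0
```

```bash
python3 - <<'E'
from h import *
s=readout.read_state();p0,R0=s["tcp_pos"],s["tcp_rot"]; print(s["time_s"],s["contact_force"],s["width"],s["grasp_force"])
a=eyes.grab_frame("scene"); b=eyes.grab_frame("side"); np.save("pics/a1.npy",a); np.save("pics/b1.npy",b)
A=cv2.resize(a[130:250,250:383,::-1],None,fx=3,fy=3,interpolation=2); B=cv2.resize(b[160:320,185:318,::-1],None,fx=3,fy=3,interpolation=2)
c=np.zeros((480,798,3),np.uint8); c[:360,:399]=A; c[:,399:]=B; cv2.imwrite("pics/c1.png",c)
E
```

```text
5.95 [-3.1673  3.7685  8.8004] 0.021291160513894566 14.997197091579437
```

View pics/c1.png

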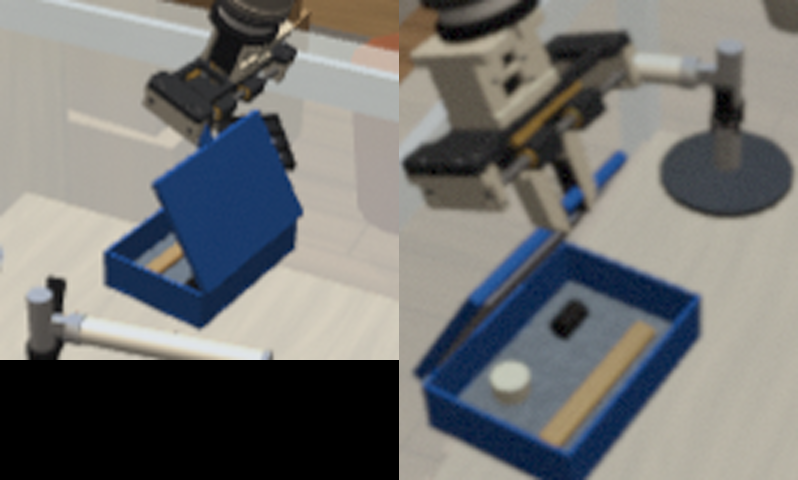

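The lid stands well up. Its front corners are at about scene crop (155,187), (258,113) and side crop (623,156), (473,301). I'll measure the angle.

```bash
python3 - <<'E'
from h import *
s=np.array([(155,187),(258,113)])/3+[250,130]; d=(np.array([(623,156),(473,301)])-[399,0])/3+[185,160]
X=tri(P["scene"],s,P["side"],d); print(X)
ex=np.array([.986,-.168,0]); H=np.array([.661,.142,.050])
for x in list(X)+[X.mean(0)]:
    a,z=-(x-H)@ex,x[2]-.05; print(a,z,np.hypot(a,z),np.degrees(np.arctan2(z,a)-np.arctan2(.012,.140)))
S=readout.read_state();G=S["tcp_pos"]+.047*S["tcp_rot"][:,2]; a,z=-(G-H)@ex,G[2]-.05;print(np.hypot(a,z),np.degrees(np.arctan2(z,a)))
E
```

```text
[[0.5834 0.0543 0.1663]
 [0.6194 0.2484 0.1681]]
0.06178452551204994 0.1163483303807319 0.1317355744479565 57.13123715038601
0.058879589517996246 0.11811890922343903 0.1319806151597376 58.605696408182574
0.060332057515023095 0.11723361980208545 0.13184717962814366 57.86915183864142
0.16422352806578983 64.00567149463144
```

Call:
step_arm([
  [0,0,0,0,0,0],
  [0,0,0,0,0,0],
  [0,0,0,0,0,0],
  [0,0,0,0,0,0],
  [0,0,0,0,0,0],
  [0,0,0,0,0,0],
], claw=0.75)

```text
time_s: 6.65
tcp_pos: [0.6069, 0.1514, 0.2405]
tcp_rot: [[0.925, -0.173, -0.337], [-0.163, -0.985, 0.059], [-0.342, 0.0, -0.94]]
contact_force: [-0.5, -0.5, 0.1]
width: 0.065
grasp_force: 0.0
```

Call:
step_arm([
  [0,0,-0.1,0,0,0],
  [0,0,-0.3,0,0,0],
  [0,0,-0.55,0,0,0],
  [-0.3,0,-0.8,0,0,0],
  [-0.5,0.2,-0.8,0,0,0],
  [-0.8,0.5,-0.8,0,0.3,0],
  [-1,0.8,-0.8,0,0.5,0],
  [-1,1,-0.8,0,0.7,0],
  [-1,1,-0.8,0,0.7,0],
  [-1,1,-0.8,0,0.7,0],
])

```text
time_s: 7.65
tcp_pos: [0.4818, 0.0206, 0.4058]
tcp_rot: [[0.985, -0.175, 0.003], [-0.175, -0.985, -0.0], [0.003, -0.0, -1.0]]
contact_force: [0.5, 0.1, -0.4]
width: 0.0691
grasp_force: 0.0
```

```bash
python3 - <<'E'
from h import *
s=readout.read_state(); print(s["time_s"],s["tcp_pos"])
a=eyes.grab_frame("scene"); b=eyes.grab_frame("side"); np.save("pics/a2.npy",a); np.save("pics/b2.npy",b)
for n,im in (("scene",a),("side",b)):
    i=im.astype(int); m=((i[...,2]>1.6*i[...,0])&(i[...,2]>50)).astype(np.uint8)
    k,l,st,_=cv2.connectedComponentsWithStats(m); j=1+st[1:,4].argmax(); print(n,st[j])
A=cv2.resize(a[140:240,280:380,::-1],None,fx=4,fy=4,interpolation=2); B=cv2.resize(b[190:320,185:285,::-1],None,fx=4,fy=4,interpolation=2)
c=np.zeros((520,800,3),np.uint8); c[:400,:400]=A; c[:,400:]=B; cv2.imwrite("pics/c2.png",c)
E
```

```text
7.65 [0.4818 0.0206 0.4058]
scene [ 285  167   66   72 2570]
side [ 191  211   94  114 2833]
```

View pics/c2.png

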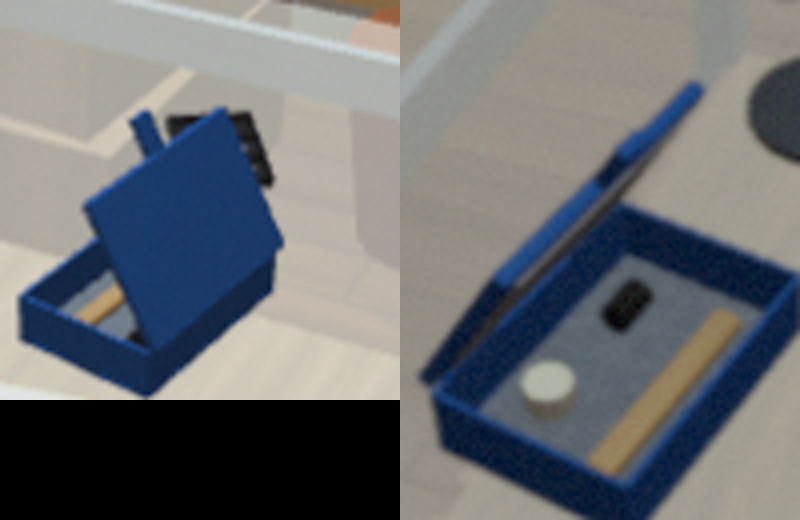

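Lid stays up after release. The front corners of its outer face are at scene crop (87,207), (221,108) and side crop (694,84), (498,274). Cross-check against predictions.

```bash
python3 - <<'E'
from h import *
s=np.array([(87,207),(221,108)])/4+[280,140]; d=(np.array([(694,84),(498,274)])-[400,0])/4+[185,190]
X=tri(P["scene"],s,P["side"],d); print(X)
ex=np.array([.986,-.168,0]); ey=np.array([.168,.986,0]);H=np.array([.661,.142,.050])
for x in list(X):
    a,z=-(x-H)@ex,x[2]-.05; print(a,z,np.hypot(a,z),np.degrees(np.arctan2(z,a)-np.arctan2(.012,.140)))
for t in (55,60,65):
    c,q=np.cos(np.radians(t)),np.sin(np.radians(t))
    Y=[H+ex*(-.14*c+.012*q)+[0,0,.14*q+.012*c]+ey*k for k in(-.1,.1)]
    print(t,((proj(P["scene"],Y)-[280,140])*4).round(),((proj(P["side"],Y)-[185,190])*4+[400,0]).round())
E
```

```text
[[0.5851 0.0542 0.1691]
 [0.6188 0.2464 0.1718]]
0.060117603698845334 0.11905767158882453 0.13337486809232021 58.30963226417548
0.059167681334180953 0.12181782860647346 0.13542672513525286 59.19477183910136
55 [[ 77. 201.]
 [212. 103.]] [[710.  85.]
 [510. 287.]]
60 [[ 87. 199.]
 [223. 101.]] [[694.  72.]
 [492. 272.]]
65 [[ 99. 199.]
 [234. 100.]] [[678.  60.]
 [474. 258.]]
```

```bash
python3 - <<'E'
from h import *
go([.51,-.155,.30],rot(10))
E
```

```text
shift [0.3802 1.1281 0.6972] turn [-0.0005 -0.0013 -0.6971]
```

Call:
step_arm([
  [0.3,1,0.2,0,0,-0.7],
  [0.38,1,0.3,0,0,-0.7],
  [0.38,1,0.5,0,0,-0.7],
  [0.38,1,0.7,0,0,-0.7],
  [0.38,1,0.7,0,0,-0.7],
], claw=1)

```text
time_s: 8.25
tcp_pos: [0.5125, -0.1377, 0.2941]
tcp_rot: [[0.985, 0.173, -0.008], [0.173, -0.985, 0.003], [-0.007, -0.005, -1.0]]
contact_force: [0.5, -0.3, -0.2]
width: 0.0917
grasp_force: 0.0
```

```bash
python3 - <<'E'
from h import *
s=readout.read_state(); p=eyes.camera_params("wrist"); im=eyes.grab_frame("wrist"); np.savez("pics/w2.npz",im=im,T=p["T"],mtx=p["mtx"],D=p["D"])
cv2.imwrite("pics/w2.png",im[:,:,::-1]); print(s["tcp_pos"],s["tcp_rot"],s["width"])
print(proj(p,[[.5597,-.1506,.155],[.788,-.11,.12]]))
E
```

```text
[ 0.5125 -0.1377  0.2941] [[ 0.9848  0.1734 -0.008 ]
 [ 0.1734 -0.9848  0.0033]
 [-0.0073 -0.0047 -1.    ]] 0.09168354153781526
[[ 315.9347  151.3488]
 [ 322.0773 -312.3784]]
```

View pics/w2.png

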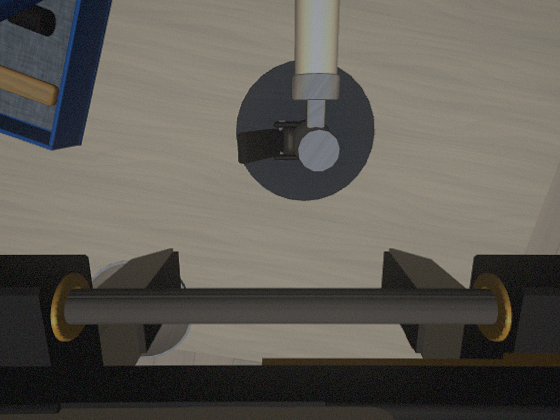

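Leg top centre is near (319,150), the lever tip's outer edge near (238,150), and the tube axis runs through (316,85) and (317,5).

```bash
python3 - <<'E'
from h import *
w=np.load("pics/w2.npz"); im=w["im"]
g=cv2.GaussianBlur(cv2.cvtColor(im,cv2.COLOR_RGB2GRAY),(3,3),0)
c=cv2.HoughCircles(g[120:185,285:355],cv2.HOUGH_GRADIENT,1,50,param1=80,param2=12,minRadius=16,maxRadius=26); print(c)
u=c[0,0,:2]+[285,120]; t=plane(w,[u],.155)[0]; print(u,t)
# tube axis
pts=[]
for y in (5,20,40,60,70):
    row=g[y,280:360].astype(int); k=np.where(row>165)[0]; pts.append([280+(k[0]+k[-1])/2,y]); print(pts[-1],len(k))
q=plane(w,pts,.12); d=np.polyfit(q[:,0],q[:,1],1); print(q[0],q[-1],np.degrees(np.arctan(d[0])),"tube line y at leg x",np.polyval(d,t[0]))
yaw=10.; ey=np.array([-np.sin(np.radians(yaw)),np.cos(np.radians(yaw)),0])
print("lever tip along ey",(plane(w,[[238,150]],.139)[0]-t)@ey)
s=readout.read_state(); T=s["tcp_rot"]
for z in (.26,.192): go([*(t+.0185*ey)[:2],z],rot(yaw))
E
```

```text
[[[32.5 29.5 21.5]]]
[317.5 149.5] [ 0.561  -0.1513  0.155 ]Traceback (most recent call last):
  File "<stdin>", line 9, in <module>
IndexError: index 0 is out of bounds for axis 0 with size 0
```

```bash
python3 - <<'E'
from h import *
w=np.load("pics/w2.npz"); t=np.array([.561,-.1513,.155])
q=plane(w,[[316.5,8],[315.5,85]],.12); v=q[0]-q[1]; print("yaw tube",np.degrees(np.arctan2(v[1],v[0]))); v=q[0]-t;print("yaw leg-tube",np.degrees(np.arctan2(v[1],v[0])))
yaw=10.; ey=np.array([-np.sin(np.radians(yaw)),np.cos(np.radians(yaw)),0])
print("lever tip along ey",(plane(w,[[238,150]],.139)[0]-t)@ey)
for z in (.26,.179): go([*(t+.0185*ey)[:2],z],rot(yaw))
E
```

```text
yaw tube 10.73245808989518
yaw leg-tube 9.89821949413107
lever tip along ey 0.050327093894949326
shift [0.3035 0.0255 0.2282] turn [-0.0092  0.0138 -0.0003]
shift [0.3072 0.028  0.7682] turn [-0.0092  0.0138 -0.0003]
```

Call:
step_arm([
  [0.307,0.028,0.1,-0.009,0.014,0],
  [0.307,0.028,0.25,-0.009,0.014,0],
  [0.307,0.028,0.4,-0.009,0.014,0],
  [0.307,0.028,0.55,-0.009,0.014,0],
  [0.307,0.028,0.68,-0.009,0.014,0],
  [0.307,0.028,0.768,-0.009,0.014,0],
  [0.307,0.028,0.768,-0.009,0.014,0],
  [0.307,0.028,0.768,-0.009,0.014,0],
])

```text
time_s: 9.1
tcp_pos: [0.5597, -0.1321, 0.1856]
tcp_rot: [[0.984, 0.176, 0.01], [0.176, -0.984, -0.004], [0.009, 0.005, -1.0]]
contact_force: [-0.3, -0.7, 0.3]
width: 0.0916
grasp_force: 0.0
```

Call:
step_arm([
  [0,0,0,0,0,0],
  [0,0,0,0,0,0],
  [0,0,0,0,0,0],
  [0,0,0,0,0,0],
  [0,0,0,0,0,0],
  [0,0,0,0,0,0],
  [0,0,0,0,0,0],
  [0,0,0,0,0,0],
], claw=0, newtons=6)

```text
time_s: 9.9
tcp_pos: [0.5589, -0.1325, 0.1849]
tcp_rot: [[0.985, 0.175, 0.009], [0.175, -0.985, -0.003], [0.008, 0.005, -1.0]]
contact_force: [-1.3, 2.3, 4.3]
width: 0.0641
grasp_force: 6.0
```

```bash
python3 - <<'E'
from h import *
s=readout.read_state(); print(s["time_s"],s["tcp_pos"],s["tcp_rot"],s["width"],s["grasp_force"],s["contact_force"],s["ft_torque"])
E
```

```text
9.9 [ 0.5589 -0.1325  0.1849] [[ 0.9846  0.1748  0.0091]
 [ 0.1748 -0.9846 -0.0034]
 [ 0.0083  0.0049 -1.    ]] 0.06408300321453216 6.000112295150757 [-1.311   2.2662  4.279 ] [ 0.3881  0.2284 -0.0051]
```

Call:
step_arm([
  [0,0,-0.02,0,0,0],
  [0,0,-0.05,0,0,0],
  [0,0,-0.085,0,0,0],
  [0,0,-0.12,0,0,0],
  [0,0,-0.155,0,0,0],
  [0,0,-0.19,0,0,0],
  [0,0,-0.22,0,0,0],
  [0,0,-0.25,0,0,0],
  [0,0,-0.275,0,0,0],
  [0,0,-0.295,0,0,0],
  [0,0,-0.305,0,0,0],
  [0,0,-0.305,0,0,0],
])

```text
time_s: 11.1
tcp_pos: [0.5587, -0.1325, 0.2306]
tcp_rot: [[0.985, 0.175, 0.009], [0.175, -0.985, -0.004], [0.009, 0.005, -1.0]]
contact_force: [4.8, 2.5, -3.1]
width: 0.0642
grasp_force: 6.0
```

```bash
python3 - <<'E'
from h import *
s=readout.read_state(); print(s["time_s"],s["tcp_pos"],s["width"],s["grasp_force"],s["contact_force"],s["ft_torque"])
a=eyes.grab_frame("scene"); b=eyes.grab_frame("side"); np.save("pics/a3.npy",a); np.save("pics/b3.npy",b)
A=cv2.resize(a[205:285,235:315,::-1],None,fx=5,fy=5,interpolation=2); B=cv2.resize(b[155:235,265:345,::-1],None,fx=5,fy=5,interpolation=2)
cv2.imwrite("pics/c3.png",np.hstack([A,B]))
X=[[.561,-.151,z] for z in (.070,.112,.115,.155,.2)]
print((proj(P["scene"],X)-[235,205])*5); print((proj(P["side"],X)-[265,155])*5+[400,0])
E
```

```text
11.1 [ 0.5587 -0.1325  0.2306] 0.06421748364445745 5.999967288225889 [ 4.8434  2.5409 -3.0949] [ 0.4174 -0.7495  0.0733]
[[147.1286 221.4116]
 [143.9777 168.2221]
 [143.7487 164.3489]
 [140.6415 111.7342]
 [137.0253  50.3075]]
[[545.2072 223.1944]
 [546.8033 163.4108]
 [546.9195 159.0462]
 [548.4978  99.6084]
 [550.339   29.8818]]
```

View pics/c3.png

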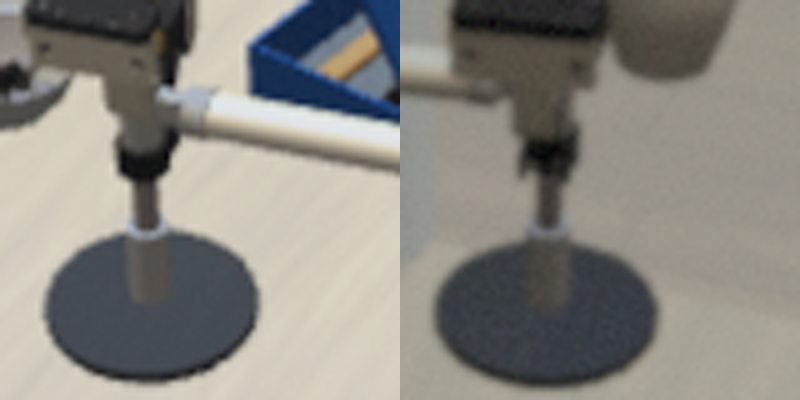

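Collar is raised. Its near lower edge is at scene crop (143,180) against about 179 expected. I'll check for slip by how far the tube end has shifted.

```bash
python3 - <<'E'
from h import *
for n,f0,f1,(u,v) in (("scene","scene0","a3",(338,250)),("side","side0","b3",(218,178))):
    a=np.load(f"pics/{f0}.npy");b=np.load(f"pics/{f1}.npy")
    t=a[v-12:v+13,u-12:u+13]; 
    S=cv2.resize(b[v-65:v+25,u-30:u+31],None,fx=4,fy=4,interpolation=2);T=cv2.resize(t,None,fx=4,fy=4,interpolation=2)
    r=cv2.matchTemplate(S,T,cv2.TM_CCOEFF_NORMED); _,m,_,l=cv2.minMaxLoc(r); d=np.array([l[0]/4-18,l[1]/4-53])
    X=[.788,-.11,.12]; pr=lambda h:proj(P[n],[.788,-.11,.12+h])[0]-proj(P[n],X)[0]
    print(n,m,d,[pr(h) for h in(.040,.045,.05)])
E
```

```text
scene 0.7313817143440247 [  1.25 -12.  ] [array([  0.7241, -10.8035]), array([  0.8162, -12.1821]), array([  0.9086, -13.5671])]
side 0.7560996413230896 [ 10.75 -12.25] [array([ -1.2117, -11.7705]), array([ -1.3656, -13.2734]), array([ -1.5201, -14.7834])]
```

Scene shows a 44.4 mm rise, so the leg is at the mark and held. Now I'll squeeze with the arm ramping to the −y side a bit slower than the fingers close, so contact with the leg is kept.

Call:
step_arm([
  [0,0.008,0,0,0,0],
  [0,0.018,0,0,0,0],
  [0,0.028,0,0,0,0],
  [0,0.038,0,0,0,0],
  [0,0.048,0,0,0,0],
  [0,0.058,0,0,0,0],
  [0,0.068,0,0,0,0],
  [0,0.077,0,0,0,0],
  [0,0.085,0,0,0,0],
  [0,0.09,0,0,0,0],
  [0,0.09,0,0,0,0],
  [0,0.09,0,0,0,0],
], claw=0, newtons=30)

```text
time_s: 12.4
tcp_pos: [0.5612, -0.1464, 0.2305]
tcp_rot: [[0.985, 0.175, 0.01], [0.175, -0.985, -0.005], [0.009, 0.006, -1.0]]
contact_force: [4.0, -1.5, -3.0]
width: 0.0355
grasp_force: 29.8
```

```bash
python3 - <<'E'
from h import *
s=readout.read_state(); print(s["time_s"],s["tcp_pos"],s["width"],s["grasp_force"],s["contact_force"],s["ft_torque"])
E
```

```text
12.4 [ 0.5612 -0.1464  0.2305] 0.03550906706595242 29.839560091495514 [ 4.0098 -1.4948 -3.0439] [-0.075  -0.8364  0.1002]
```

Call:
step_arm([
  [0,0,0,0,0,0],
  [0,0,0,0,0,0],
  [0,0,0,0,0,0],
], newtons=35)

```text
time_s: 12.7
tcp_pos: [0.5612, -0.1465, 0.2305]
tcp_rot: [[0.985, 0.175, 0.01], [0.175, -0.985, -0.005], [0.009, 0.007, -1.0]]
contact_force: [5.7, -0.6, -2.2]
width: 0.0352
grasp_force: 34.8
```

```bash
python3 - <<'E'
from h import *
s=readout.read_state(); print(s["tcp_pos"],s["width"],s["grasp_force"],s["contact_force"])
a=eyes.grab_frame("scene"); b=eyes.grab_frame("side"); 
for n,f0,im in (("scene","a3",a),("side","b3",b)):
    o=np.load(f"pics/{f0}.npy"); print(n,"diff lamp-end box",np.abs(o.astype(int)-im)[(slice(225,260),slice(300,350)) if n=="scene" else (slice(155,180),slice(205,260))].mean())
A=cv2.resize(a[140:280,235:375,::-1],None,fx=2.85,fy=2.85,interpolation=2); B=cv2.resize(b[155:235,265:345,::-1],None,fx=5,fy=5,interpolation=2)
cv2.imwrite("pics/c4.png",np.hstack([cv2.resize(A,(400,400)),B]))
E
```

```text
[ 0.5612 -0.1465  0.2305] 0.0351846435182281 34.80741083621979 [ 5.6646 -0.5524 -2.1724]
scene diff lamp-end box 0.7064761904761905
side diff lamp-end box 1.4385454545454546
```

View pics/c4.png

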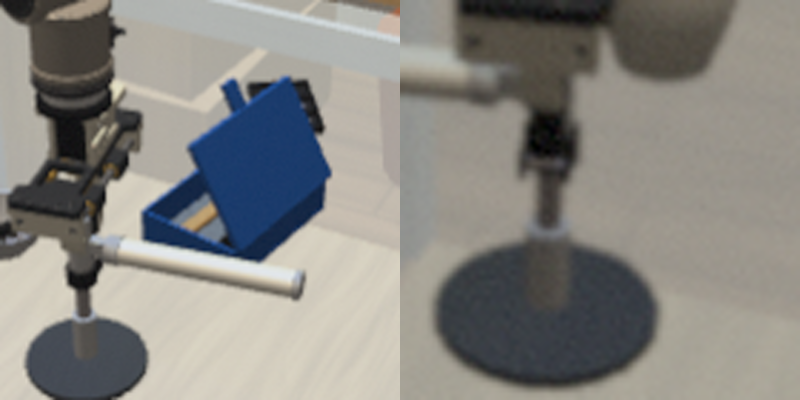

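The lid stands, the leg is still at the mark (the lamp has not moved), and the lever is shut between the fingers at 35 mm width and 35 N.

```bash
python3 -c "
from cell import r
print(r.sign_off())"
```

```text
the job is handed in; nothing more can be done
None
```

I handed the job in: the lid measures about 59 degrees up from closed, and the leg is held about 45 mm up at the ring mark, with the lever squeezed shut under a 35 N grip; the hand-in gave no verdict.

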